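# Lock a test slab in the indexed holding fixture

### The arm

A 6-joint arm with a two-finger parallel gripper is mounted at the origin on a cart in front of the work surface, level with it; the furniture and walls round the work are solid. World frame = base frame: x ahead of the robot, y to its left, z up, the work surface at z = 0. Lengths are in m, angles in degrees, forces in N, time in s.
With the tool pointing down it reaches from about 0.3 to 0.875 m from the base axis. Payload 6.4 kg.
Tool frame: the origin (TCP) lies at the very end of the fingers, on their centre line; the grasp point (between the pads) lies 19 mm behind it (ctrl.pinch_z is the distance from the TCP to the grasp point, in m); z points along the fingers, y is the line along which they close (so a half turn about z gives the same grasp; the last joint's range is limited). The gripper opens to 85 mm and grips with 20 to 120 N. Pads are 22 mm wide; open, the fingers measure 114 mm over their backs; the gripper's body (76 mm by 85 mm) begins 54 mm behind the grasp point. The pads swing forward as they close: fully open they stand 13 mm farther back than shut.
Start: joints at [-83.039, 10.359, 92.074, -0, 77.567, -11.82], TCP at [0.185, -0.544, 0.231] pointing down, gripper open.
Joint ranges: [-171.53, 171.53], [-51.25, 118.39], [17.06, 147.69], [-65.23, 245.23], [0, 150.52], [-178.68, 178.68]. Speed limits (degrees/s): [147.25, 147.25, 172.46, 180, 180, 180].

### API

Orientations are given as [roll, pitch, yaw] about the fixed x, y, z axes, in that order (R = Rz(yaw) Ry(pitch) Rx(roll)).
In Python, from rig import ctrl, optics gives the robot as it stands. The module is installed in compiled form; this text tells all that it offers.
- The arm moves only by the tool send_rows, never from a script. Its argument "rows" is a list of rows, each a list of 7 numbers: the shift along the tool's x, y, z in mm, then the turn, a rotation vector about the tool's x, y, z in rad, then the closure, from 0 (fully open) to 1 (shut). In form: [[tx, ty, tz, ax, ay, az, grip], ...]. A call has 1 to 12 rows; each row shifts and turns the commanded pose from where the row before left it, along the tool's axes as they then stand; what a row does not reach is not made up. A row lasts 1/12 s, in which the tool goes at most 41.7 mm and 7.16 degrees, less where a joint would pass 70% of its speed; a pose out of reach is approached as far as the arm can. A call is refused whole if a number of a shift passes 41.7 or a number of a turn 0.125, either way. A call with a gripper value outside its range is refused whole. The fingers move at their own pace and stop on an object; the grip force is fixed at half the most. Time passes only in rows, so rows that do not move let the fingers close. It gives the time, the measured TCP pose, the force, the opening and the grip force at its end, in the units of the state.
- ctrl.state(): the state, without advancing time (a new reading comes with each control period).
- optics.get_image(name): name is "scene" or "side" or "wrist"; returns the picture (480x640x3 uint8, red, green, blue); there is no depth.
- optics.camera_params(name): a dict with "camera_matrix" (3x3 intrinsics, pixels), "k1" (the pictures are not rectified: a ray, as slopes to the right and down, at radius r is drawn at 1 + k1 r^2 times it, then the intrinsics apply), "extrinsics" (4x4, takes a point from camera to world coordinates). Camera axes: x right, y down, z forward; pixel columns grow to the right and rows downward; lengths in m; the calibration is good to about 2 mm. A picture is of the moment at which its call begins: read the wrist's pose just before it. camera_params takes no time and is no camera call; for the wrist camera it gives the pose at the moment of the call.
- ctrl.job_done(): hands the job in; it is judged then, once.
Trained networks look in the newest picture that a camera, given by its name, has taken for a name from the list of things; names that differ only in an ending like _2 or _b are one class to them, and where a whole thing is asked for, a point or a joint stands for the part that bears it (a point fixed in the world has none). Each returns a list of dicts, best first, with "score" (0 to 1); they miss things now and then, are a little off and sometimes report something else, mostly with a low value. They report only what shows in the picture. A call takes as long as a camera call. They do not tell look-alikes from the thing itself.
- optics.outline_of(camera, name): "pixels" (480x640 bool, what is visible of it) and "box" ([centre column, centre row, width, height] in pixels, round what is visible of it).
- optics.tip_of(camera, name): "uv" ([column, row] in pixels: a listed point, or the origin of a listed thing).
The state is a dict: "time": time; "joints": joint angles; "joint_velocities": joint speeds; "effort": joint torques, N m; "ee_pos": TCP position; "orientation": TCP orientation; "force": force on the tool from outside, world axes, zero at the start; "torque": the same for the moment, N m; "gripper_width": finger opening in m; "grip_force": force on a finger pad.
Only numpy, scipy, OpenCV 4.12 (cv2) and the standard library are available. Lean on these libraries where they do the work, as an engineer would, in place of code of your own. Each camera call takes 0.05 s, during which the arm holds its last target. There are 200 camera calls.

### The job

Slide the loose slab of hardened paste along the worktop, without lifting it, into the open bay of the holding fixture until it lies square against both the back strip and the fixed fence. Then pull up the spring plunger on the sliding jaw, move the jaw one hole along the rail towards the fence so that it closes on the slab, and let the pin drop fully into that next hole. Finish while still holding the plunger knob with the pin fully home; do not let go, and leave the other things on the bench where they are.

Things in the scene. Friction and masses are not known exactly. Their poses are not given: they have to be found in the camera images.
- fixture: Metal holding fixture, fixed, 212 mm long along its y, turned a little at random. Origin on the worktop under the middle of its rail; x away from the robot, y left along the rail, z up. The rail (24 mm wide, top at z 36 mm) lies along y at x = 0, with 10.5 mm holes in its top at y = -60, -20, +20, +60 mm. A foot 18 mm long, 43 mm high stands at each end of the rail.
- back (a point): Middle of the back strip's front face (fixture x = -30, y = 0, z = 9 mm). The strip is 18 mm high and runs the whole length in front of the rail. The bay is the open worktop in front of it, between the fence (left) and the sliding jaw (right), open towards the robot (fixture -x).
- fence (a point): Middle of the fixed fence's inner face, which looks to fixture -y (fixture x = -47.5, y = +82, z = 13 mm). The fence is 12 mm thick, 26 mm high and reaches from x = -65 to -30 mm.
- sleeve (a joint): Position in m of the sliding sleeve with its jaw; 0 (within 1.3 mm play) at the start, pin in the hole at y = -20 mm; grows towards the fence (fixture +y), next hole at 0.040. 2 N friction; locked while the pin is in a hole. Sleeve 44 mm long, 36 mm wide, top at z 42 mm (18 mm brass collar to 46 mm). Jaw to fence: 97 mm at 0, 57 mm at 0.040.
- jaw (a point): Middle of the jaw's face that looks to the fence. The jaw plate is 10 mm thick, reaches from fixture x = -65 to -34 mm and from 3 to 38 mm above the worktop; it moves with the sleeve and pushes whatever stands in its way.
- plunger (a joint): Lift in m of the spring plunger in the sleeve: 0 = pin fully home in a hole, 0.018 = highest. The 8 mm pin with its round tip reaches 12 mm below the rail's top: it clears the rail above 0.012 and rests at 0.012 if let down between holes. The spring presses it down with 4 N at 0 and 7.6 N at 0.018.
- knob (a point): Middle of the plunger's black round knob, on the plunger's upright axis over the middle of the sleeve, 66 mm above the worktop when home. 24 mm in diameter, from 15 mm below to 16 mm above this point; a lip 28 mm in diameter begins 9 mm above this point. Moves with plunger and sleeve.
- slab: Loose grey slab of hardened paste, 130 x 54 x 20 mm (own x, y, z), 0.2 to 0.45 kg, lying flat; origin at the centre of its underside. In the bay its long side lies along the fixture's x, the rear 35 mm beside the fence, the rest standing out towards the robot; its centre is then at fixture x = -95, y = +55 mm.
- tape: Bystander: roll of tape lying flat, 104 mm across, 25 mm high; origin at the centre of its underside. Slab and tape change places at random, one lies left and one right of the fixture.
- jar: Bystander: sample jar with screw cap, 56 mm across, 82 mm high, behind the fixture; origin at the centre of its underside.
- cube: Bystander: grey paste cube, 40 mm, left of the fixture; origin at the centre of its underside.
- timer: Bystander: bench timer, 62 x 76 x 52 mm, behind on the right; origin at the centre of its underside.
There are look-alikes about, which are no part of the job. What is shaped like the slab but blue or purple is not meant.

How it is judged:
By the outcome, as a careful person would: the job done as asked, in the order asked, and still so for the second after the job is handed in, while the arm keeps its last pose, push and grip.
It also fails if it takes over 64 s, if anything falls off the work surface, if the arm or the gripper's body presses on something with over 40 N, if the wrist force passes 120 N, or if a joint passes its speed limit or range.

## Working session

There is one attempt and no reset: what is moved stays moved. The work goes in short steps, Python scripts to look and compute and a tool call to move; the robot and the scene stay as the last step left them, time stands still between calls to the robot, and variables do not carry over. Pictures are saved under pics/ and viewed, at most 10 in all, crops included, and the job is handed in when it is done.

Besides the shell and the picture viewer there is one more tool, called after ">>>" by a JSON object that holds its "method" and its "body". send_rows: Moves the arm, as the interface text tells. Its arguments: {"type":"object","properties":{"rows":{"type":"array"}},"required":["rows"]}

```bash
mkdir -p pics; cat > h.py <<'E'
import numpy as np, cv2
from rig import ctrl, optics
from scipy.spatial.transform import Rotation as R
def ray(cam,uv):
    p=optics.camera_params(cam);K=np.array(p["camera_matrix"]);k=p["k1"];T=np.array(p["extrinsics"])
    d=np.array([(uv[0]-K[0,2])/K[0,0],(uv[1]-K[1,2])/K[1,1]]);s=d.copy()
    for _ in range(20): s=d/(1+k*(s@s))
    return T[:3,3],T[:3,:3]@np.array([s[0],s[1],1])
def onz(cam,uv,z):
    o,d=ray(cam,uv);return o+d*(z-o[2])/d[2]
def proj(cam,P):
    p=optics.camera_params(cam);K=np.array(p["camera_matrix"]);k=p["k1"];T=np.array(p["extrinsics"])
    c=T[:3,:3].T@(np.array(P)-T[:3,3]);s=c[:2]/c[2];s=s*(1+k*(s@s));return K[:2,:2]@s+K[:2,2]
def save(cam,n):
    im=optics.get_image(cam);cv2.imwrite(f"pics/{n}.png",im[:,:,::-1]);return im
E
python3 - <<'E'
from h import *
a=save("scene","s0");b=save("side","d0")
Z=dict(back=.009,fence=.013,jaw=.0205,knob=.066,slab=0,tape=0,cube=0,jar=0,timer=0)
for c in("scene","side"):
  for n in Z:
    for r in optics.tip_of(c,n)[:3]: print(c,n,round(r["score"],2),np.round(r["uv"]),np.round(onz(c,r["uv"],Z[n]),3))
print(ctrl.state())
E
```

```text
scene back 0.95 [278. 281.] [0.587 0.055 0.009]
scene back 0.52 [293. 280.] [0.558 0.021 0.009]
scene fence 0.91 [261. 297.] [0.575 0.134 0.013]
scene jaw 0.7 [288. 281.] [0.56  0.041 0.02 ]
scene knob 0.48 [277. 259.] [0.614 0.032 0.066]
scene slab 0.96 [329. 247.] [ 0.588 -0.161  0.   ]
scene slab 0.94 [452. 199.] [ 0.451 -0.63   0.   ]
scene slab 0.67 [435. 231.] [ 0.392 -0.457  0.   ]
scene tape 0.86 [241. 374.] [0.419 0.338 0.   ]
scene tape 0.19 [207. 274.] [0.769 0.184 0.   ]
scene cube 0.83 [180. 341.] [ 0.622  0.389 -0.   ]
scene jar 0.92 [211. 275.] [0.758 0.177 0.   ]
scene timer 0.98 [328. 210.] [ 0.715 -0.287  0.   ]
side back 0.66 [303. 286.] [0.574 0.049 0.009]
side jaw 0.72 [310. 283.] [0.555 0.041 0.02 ]
side knob 0.66 [295. 260.] [0.617 0.017 0.066]
side slab 0.83 [335. 245.] [ 0.576 -0.159  0.   ]
side slab 0.61 [391. 229.] [ 0.447 -0.312  0.   ]
side slab 0.56 [422. 180.] [ 0.45  -0.631  0.   ]
side tape 0.82 [298. 387.] [0.424 0.344 0.   ]
side cube 0.64 [216. 370.] [0.628 0.394 0.   ]
side jar 0.68 [221. 298.] [0.763 0.189 0.   ]
side timer 0.95 [317. 210.] [ 0.712 -0.295  0.   ]
{'time': 1.0, 'joints': array([-8.30380872e+01,  1.03577996e+01,  9.20730365e+01,  1.76541444e-03,
        7.75682180e+01, -1.18217460e+01]), 'joint_velocities': array([-0.05428251, -0.00405973,  0.00882098,  0.00540868, -0.00267622,
        0.03570119]), 'effort': array([ 7.60239054e-04, -4.44851983e+01, -3.51678908e+01, -2.61254809e-04,
        6.40514754e-04, -1.11189522e-05]), 'ee_pos': array([ 0.18516071, -0.54439545,  0.23131183]), 'orientation': array([ 1.79998721e+02, -1.49367879e-03,  1.87832788e+01]), 'force': array([ 0.90189059, -0.89080709,  0.07315457]), 'torque': array([ 0.00444645, -0.00118614,  0.0022248 ]), 'grip_force': 0.0, 'gripper_width': 0.08510372480203703}
```

View pics/s0.png

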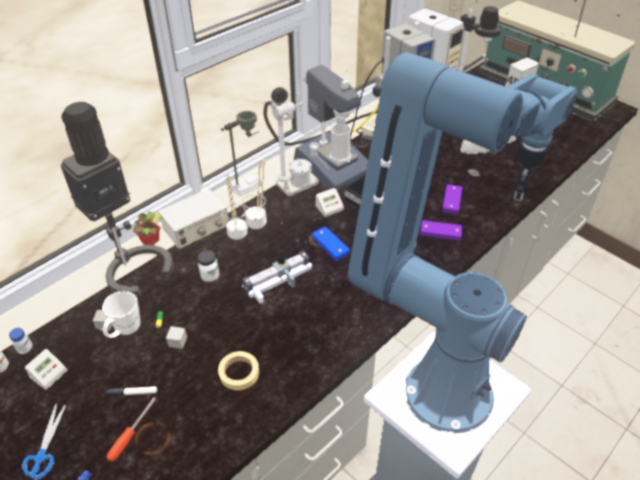

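```bash
python3 -c "
import cv2
b=cv2.imread('pics/s0.png');cv2.imwrite('pics/s0c.png',cv2.resize(b[180:330,250:480],None,fx=3.4,fy=3.4,interpolation=cv2.INTER_CUBIC))"
```

```text
(no output)
```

View pics/s0c.png

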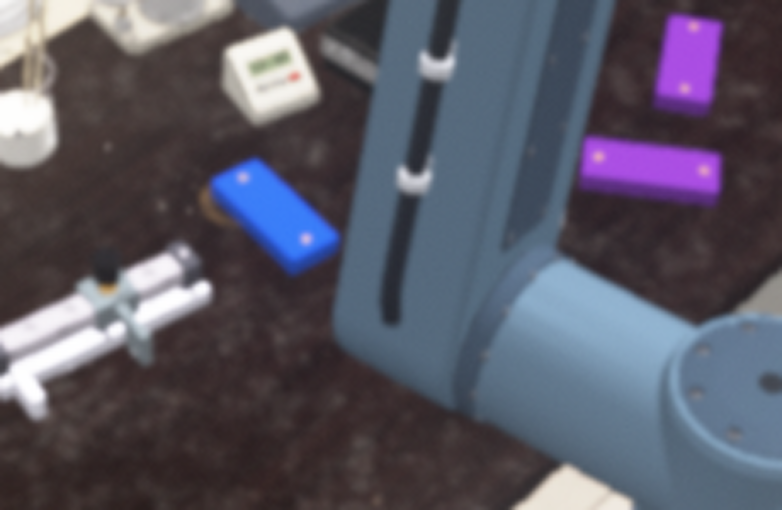

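The scene view shows a blue slab (329,243) and purple ones at (441,230) and (452,199), all look-alikes. The side camera has another candidate at (391,229), which the arm hides in this view. I'll crop in on that one.

```bash
python3 -c "
import cv2
b=cv2.imread('pics/d0.png');cv2.imwrite('pics/d0c.png',cv2.resize(b[160:340,230:450],None,fx=3.3,fy=3.3,interpolation=cv2.INTER_CUBIC))"
```

```text
(no output)
```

View pics/d0c.png

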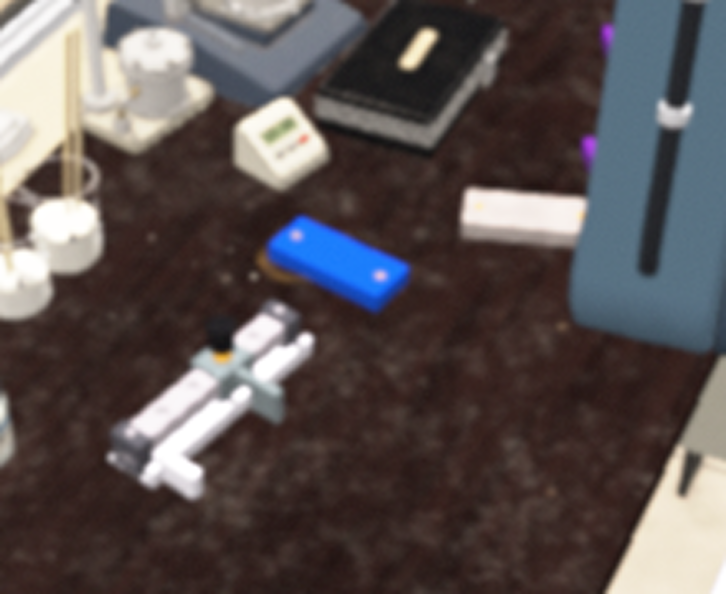

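The grey slab, with pale pin heads, is at side (391,226), roughly (0.45,-0.31) in the world. It's the only grey one, so it's the one meant. I'll move over it for a wrist view.

>>> {"method": "send_rows", "body": {"rows": [[24, -14, -4, 0, 0, 0, 0], [24, -14, -4, 0, 0, 0, 0], [24, -14, -4, 0, 0, 0, 0], [24, -14, -4, 0, 0, 0, 0], [24, -14, -4, 0, 0, 0, 0], [24, -14, -4, 0, 0, 0, 0], [24, -14, -4, 0, 0, 0, 0], [24, -14, -4, 0, 0, 0, 0], [24, -14, -4, 0, 0, 0, 0], [24, -14, -4, 0, 0, 0, 0], [0, 0, 0, 0, 0, 0, 0], [0, 0, 0, 0, 0, 0, 0]]}}

```text
time: 2.0
ee_pos: [0.3681, -0.3338, 0.2717]
orientation: [179.9, -0.0, 19.0]
force: [-0.6, -0.3, 0.4]
gripper_width: 0.0854
grip_force: 0.0
```

```bash
python3 - <<'E'
from h import *
a=save("wrist","w0")
s=ctrl.state();print(s["time"],s["ee_pos"],s["orientation"])
for r in optics.outline_of("wrist","slab")[:3]:
    m=r["pixels"].astype(np.uint8);c=max(cv2.findContours(m,0,2)[0],key=cv2.contourArea)
    g=np.array([onz("wrist",q[0].astype(float),.02)[:2] for q in c],np.float32)
    print(r["score"],r["box"],a[m>0].mean(0),cv2.minAreaRect(g*1000))
for n in("slab","fence","back","knob"):
  for r in optics.tip_of("wrist",n)[:2]: print(n,r["score"],r["uv"])
E
```

```text
2.05 [ 0.36743964 -0.33446543  0.27140046] [1.79968067e+02 1.83713455e-02 1.88644045e+01]
0.95 [579.0, 215.9, 122.0, 70.6] [161.3815874   97.11166452 192.53807841] ((441.142578125, -613.0204467773438), (60.36698532104492, 130.45266723632812), 30.125577926635742)
0.68 [325.4, 113.8, 58.7, 133.5] [218.93776735 211.39009245 210.12170553] ((447.4610290527344, -315.32525634765625), (129.7357635498047, 56.208404541015625), 18.79697036743164)
slab 0.86 [423.5, 222.5]
slab 0.72 [572.6, 213.2]
```

View pics/w0.png

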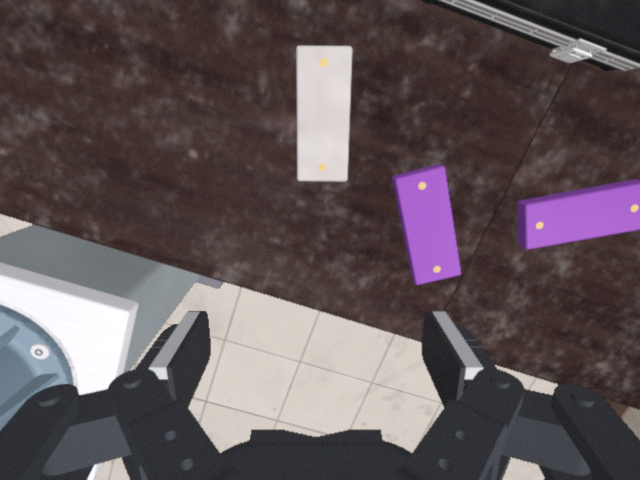

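The grey slab is at wrist (324,113), centre (0.447,-0.315), yaw 18.8°. The purple ones at (427,225) and (585,215) are decoys. Next, a look at the fixture.

>>> {"method": "send_rows", "body": {"rows": [[10, -15, 0, 0, 0, 0, 0], [19, -28, 0, 0, 0, 0, 0], [19, -28, 0, 0, 0, 0, 0], [19, -28, 0, 0, 0, 0, 0], [19, -28, 0, 0, 0, 0, 0], [19, -28, 0, 0, 0, 0, 0], [19, -28, 0, 0, 0, 0, 0], [19, -28, 0, 0, 0, 0, 0], [19, -28, 0, 0, 0, 0, 0], [19, -28, 0, 0, 0, 0, 0], [19, -28, 0, 0, 0, 0, 0], [10, -15, 0, 0, 0, 0, 0]]}}

```text
time: 3.3
ee_pos: [0.4667, 0.0289, 0.2713]
orientation: [-180.0, -0.0, 18.8]
force: [-0.8, -0.1, 0.5]
gripper_width: 0.0858
grip_force: 0.0
```

>>> {"method": "send_rows", "body": {"rows": [[0, 0, 0, 0, 0, 0, 0], [0, 0, 0, 0, 0, 0, 0], [0, 0, 0, 0, 0, 0, 0]]}}

```text
time: 3.55
ee_pos: [0.4662, 0.0256, 0.2711]
orientation: [180.0, 0.0, 18.7]
force: [-0.6, -0.5, 0.2]
gripper_width: 0.0858
grip_force: 0.0
```

```bash
python3 - <<'E'
from h import *
a=save("wrist","w1")
s=ctrl.state();print(s["time"],s["ee_pos"],s["orientation"])
Z=dict(back=.009,fence=.013,jaw=.0205,knob=.066)
for n in Z:
  for r in optics.tip_of("wrist",n)[:2]: print(n,r["score"],r["uv"],onz("wrist",r["uv"],Z[n]))
print(optics.camera_params("wrist")["extrinsics"])
E
```

```text
3.6 [0.46615824 0.02534597 0.27111813] [1.79988533e+02 2.97862207e-02 1.87010033e+01]
back 0.7 [330.1, 85.2] [0.57777182 0.04759352 0.009     ]
back 0.34 [250.2, 53.6] [0.5795252  0.13198959 0.009     ]
fence 0.71 [250.1, 51.1] [0.58132167 0.13190676 0.013     ]
jaw 0.76 [333.9, 108.2] [0.55804617 0.03716045 0.0205    ]
knob 0.92 [370.2, 57.2] [0.60460431 0.02328102 0.066     ]
[[ 3.20338070e-01 -8.99073877e-01 -2.98411939e-01  5.42770644e-01]
 [-9.47302762e-01 -3.04360984e-01 -9.99093024e-02  5.10745240e-02]
 [-9.99107337e-04  3.14691207e-01 -9.49193577e-01  4.14597331e-01]
 [ 0.00000000e+00  0.00000000e+00  0.00000000e+00  1.00000000e+00]]
```

View pics/w1.png

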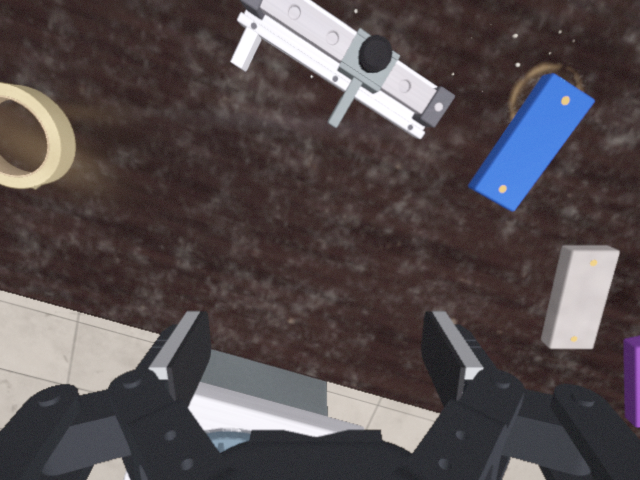

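The fixture is at the top: fence (243,50), jaw (345,103), knob (375,54), strip right end (420,135). I'll fit its pose and check the overlay on an enlarged crop.

```bash
cat > fit.py <<'E'
from h import *
from scipy.optimize import least_squares
def W(q,P):
    c,s=np.cos(q[2]),np.sin(q[2]);P=np.atleast_2d(P)/1000.
    return np.c_[q[0]+c*P[:,0]-s*P[:,1],q[1]+s*P[:,0]+c*P[:,1],P[:,2]]
F=np.array([[-30,0,9],[-47.5,82,13],[-49.5,-15,20.5],[0,-20,66]])
U=np.array([[330.1,85.2],[250.1,51.1],[333.9,108.2],[370.2,57.2]])
def fit(F,U):
    r=least_squares(lambda q:np.ravel([proj("wrist",w) for w in W(q,F)]-U),[.6,.05,0],loss="soft_l1")
    return r.x,r.fun.reshape(-1,2)
E
python3 - <<'E'
from fit import *
q,e=fit(F,U);print(q[:2],np.degrees(q[2]),e)
im=cv2.imread("pics/w1.png");k=4;x0,y0=225,0
b=cv2.resize(im[y0:y0+145,x0:x0+200],None,fx=k,fy=k,interpolation=cv2.INTER_CUBIC)
def L(pts,c):
    p=[((proj("wrist",w)-[x0,y0]+.5)*k).astype(int) for w in W(q,pts)]
    cv2.polylines(b,[np.array(p)],True,c,1)
L([[-30,-106,18],[-30,82,18],[-30,82,0],[-30,-106,0]],(0,0,255))
L([[-65,82,26],[-65,94,26],[-30,94,26],[-30,82,26]],(0,255,0))
L([[-65,-25,38],[-65,-15,38],[-34,-15,38],[-34,-25,38]],(255,0,0))
L([[-12,-88,36],[-12,88,36],[12,88,36],[12,-88,36]],(0,255,255))
cv2.imwrite("pics/w1c.png",b)
E
```

```text
[0.60912768 0.04187868] -12.791494032981184 [[ 0.09753392 -2.18578466]
 [-0.23655089  0.41351499]
 [-0.99971371  0.25254373]
 [ 1.03155939  0.25878406]]
```

View pics/w1c.png

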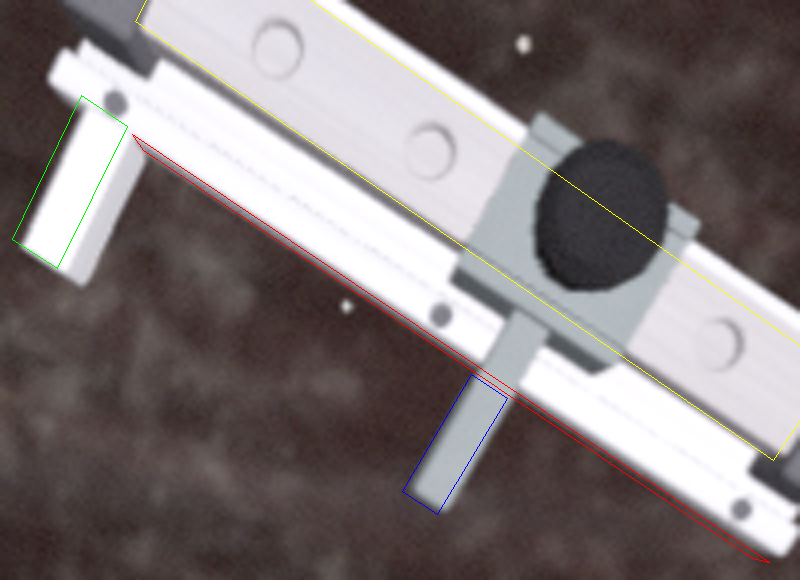

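```bash
python3 - <<'E'
from fit import *
g=cv2.GaussianBlur(cv2.imread("pics/w1.png",0),(0,0),.7).astype(float)
pts=[]
for u in list(range(265,338,3))+list(range(358,414,3)):
    v0=proj("wrist",W([.60913,.04188,-.22325],[[-30,0,9]])[0]); v=v0[1]+(u-v0[0])*.668
    r=np.arange(int(v)-9,int(v)+9);c=g[r,u];d=np.diff(c);i=d.argmin();pts.append((u,r[i]+.5))
pts=np.array(pts)
P=np.array([onz("wrist",p,.004)[:2] for p in pts])
vx,vy,x,y=cv2.fitLine(P.astype(np.float32),cv2.DIST_HUBER,0,.001,.001).ravel()
res=(P-[x,y])@[vy,-vx];print(np.round(res*1000,1))
yaw=np.arctan2(-vx*np.sign(vy),abs(vy));print("yaw",np.degrees(yaw),x,y)
n=np.array([np.cos(yaw),np.sin(yaw)]);t=np.array([-n[1],n[0]])
# along: fence inner top front corner / jaw / knob
for nm,uv,z,fy in(("fencefrontcorner",(225+65/4,272/4),.026,82),("fence outer",(225+20/4,245/4),.026,94),("jaw",(225+447/4,510/4),.038,-15),("jawR",(225+410/4,492/4),.038,-25),("knob",(370.2,57.2),.066,-20),("fenceNN",(250.1,51.1),.013,82),("stripend",(225+780/4,557/4),.009,-106)):
    p=onz("wrist",np.array(uv)-.5*(nm[-1]!='N'),z)[:2];print(nm,"y0",(p-[x,y])@t*1000-fy,"x",(p-[x,y])@n*1000-30)
print("t",t,"n",n)
E
```

```text
[ 0.   0.  -0.  -0.  -0.1 -0.1 -0.1 -0.2 -0.2 -0.2  0.5  0.5  0.4  0.4
  0.4  0.3  0.3 -0.5 -0.6  0.2  0.2  0.1 -0.7 -0.8  0.  -0.3 -0.3 -0.4
 -0.4  0.4  0.3  0.3  0.2  0.2  0.1  0.1  0.1  0.  -0.  -0.1 -0.1 -0.2
 -0.2  0.6]
yaw -11.966297 0.5800025 0.03946087
fencefrontcorner y0 7.4515434087353185 x -65.65476963844779
fence outer y0 7.295810642370284 x -65.92329767887465
jaw y0 -2.145579278976683 x -65.29036609531775
jawR y0 17.77784749469902 x -66.32254097568233
knob y0 9.850566232808301 x -2.474557728149371
fenceNN y0 9.04704100300556 x -47.88301527369886
stripend y0 5.084621436383571 x -30.253155892567406
t [0.20733629 0.97826976] n [ 0.97826976 -0.20733629]
```

The fixture origin comes out at about (0.611,0.041), yaw -12.0°. The fence, jaw and strip edges agree to about 0.5 mm. The slab target is centre (0.529,0.114), yaw -12°. Now I'll go grasp the slab.

>>> {"method": "send_rows", "body": {"rows": [[-7, 16, 8, 0, 0, 0, 0], [-14, 30, 16, 0, 0, 0, 0], [-14, 30, 16, 0, 0, 0, 0], [-14, 30, 16, 0, 0, 0, 0], [-14, 30, 16, 0, 0, 0, 0], [-14, 30, 16, 0, 0, 0, 0], [-14, 30, 16, 0, 0, 0, 0], [-14, 30, 16, 0, 0, 0, 0], [-14, 30, 16, 0, 0, 0, 0], [-14, 30, 16, 0, 0, 0, 0], [-14, 30, 19, 0, 0, 0, 0], [0, 0, 0, 0, 0, 0, 0]]}}

```text
time: 4.8
ee_pos: [0.4262, -0.3245, 0.0969]
orientation: [-179.9, 0.1, 18.5]
force: [-1.4, 0.4, -0.5]
gripper_width: 0.0852
grip_force: 0.0
```

>>> {"method": "send_rows", "body": {"rows": [[0, 0, 0, 0, 0, 0, 0], [0, 0, 0, 0, 0, 0, 0], [0, 0, 0, 0, 0, 0, 0]]}}

```text
time: 5.05
ee_pos: [0.4292, -0.3195, 0.101]
orientation: [180.0, -0.0, 18.8]
force: [0.2, 0.2, 0.6]
gripper_width: 0.0853
grip_force: 0.0
```

```bash
python3 - <<'E'
from h import *
a=save("wrist","w2")
s=ctrl.state();print(s["time"],s["ee_pos"],s["orientation"])
for r in optics.outline_of("wrist","slab")[:3]:
    m=r["pixels"].astype(np.uint8);c=max(cv2.findContours(m,0,2)[0],key=cv2.contourArea)
    g=np.array([onz("wrist",q[0].astype(float),.02)[:2] for q in c],np.float32)
    print(r["score"],r["box"],a[m>0].mean(0),cv2.minAreaRect(g*1000))
E
```

```text
5.1 [ 0.42939913 -0.31931722  0.10119789] [ 1.79939342e+02 -3.61962532e-02  1.88462844e+01]
0.93 [624.4, 366.6, 31.3, 76.4] [104.72904483  59.92397661 130.23391813] ((416.4930114746094, -557.5374145507812), (69.80979919433594, 20.092748641967773), 33.789791107177734)
0.85 [470.9, 330.4, 94.6, 98.6] [158.91521786  96.19102812 188.79609358] ((419.74566650390625, -451.5294494628906), (98.03953552246094, 46.31736755371094), 68.23320770263672)
0.82 [319.4, 211.6, 96.6, 202.1] [221.07371462 213.41848642 212.1220104 ] ((449.6344909667969, -313.45263671875), (130.20579528808594, 54.11467742919922), 18.76498794555664)
```

>>> {"method": "send_rows", "body": {"rows": [[0, 0, 12, 0, 0, 0, 0], [0, 1, 22, 0, 0, 0, 0], [0, 0, 22, 0, 0, 0, 0], [0, 0, 20, 0, 0, 0, 0], [0, 0, 12, 0, 0, 0, 0], [0, 0, 6, 0, 0, 0, 0], [0, 0, 3, 0, 0, 0, 0], [0, 0, 0, 0, 0, 0, 0], [0, 0, 0, 0, 0, 0, 0]]}}

```text
time: 5.9
ee_pos: [0.4298, -0.3214, 0.0041]
orientation: [179.9, -0.0, 18.8]
force: [-0.1, -0.3, -0.1]
gripper_width: 0.0859
grip_force: 0.0
```

>>> {"method": "send_rows", "body": {"rows": [[0, 0, 0, 0, 0, 0, 0.3], [0, 0, 0, 0, 0, 0, 0.4], [0, 0, 0, 0, 0, 0, 0.5], [0, 0, 0, 0, 0, 0, 0.6], [0, 0, 0, 0, 0, 0, 0.6]]}}

```text
time: 6.32
ee_pos: [0.4297, -0.3215, 0.0045]
orientation: [179.9, -0.0, 18.8]
force: [-0.6, 0.9, 4.9]
gripper_width: 0.0522
grip_force: 63.7
```

```bash
python3 - <<'E'
from h import *
# offline geometry: w1 camera pose
T=np.array([[ 3.20338070e-01,-8.99073877e-01,-2.98411939e-01,5.42770644e-01],[-9.47302762e-01,-3.04360984e-01,-9.99093024e-02,5.10745240e-02],[-9.99107337e-04,3.14691207e-01,-9.49193577e-01,4.14597331e-01]])
p=optics.camera_params("wrist");K=np.array(p["camera_matrix"]);k=p["k1"]
for n,uv,z in(("blue",(470,186),.02),("blue",(516,211),.0),("blue",(553,73),.02),("edge",(10,292),0),("edge",(160,335),0),("edge",(400,405),0)):
    d=(np.array(uv,float)-K[:2,2])/[K[0,0],K[1,1]];s=d
    for _ in range(20): s=d/(1+k*s@s)
    v=T[:,:3]@[s[0],s[1],1];print(n,T[:,3]+v*(z-T[2,3])/v[2])
print(ctrl.state()["force"])
E
```

```text
blue [ 0.5307576 -0.1272036  0.02     ]
blue [ 0.52082693 -0.19894292  0.        ]
blue [ 0.65599901 -0.15393906  0.02      ]
edge [0.22913926 0.3430085  0.        ]
edge [0.22703272 0.15693285 0.        ]
edge [ 0.22338476 -0.17977307  0.        ]
[-0.59760942  0.90939404  4.8753234 ]
```

>>> {"method": "send_rows", "body": {"rows": [[-1, -6, 0, 0, 0, 0, 0.6], [-2, -12, 0, 0, 0, 0, 0.6], [-3, -16, 0, 0, 0, 0, 0.6], [-3, -16, 0, 0, 0, 0, 0.6], [-3, -16, 0, 0, 0, 0, 0.6], [-3, -16, 0, 0, 0, 0, 0.6], [-2, -16, 0, 0, 0, 0, 0.6], [-2, -16, 0, 0, 0, 0, 0.6]]}}

```text
time: 6.98
ee_pos: [0.3755, -0.2202, 0.0045]
orientation: [179.7, -0.1, 18.8]
force: [1.1, -3.1, 3.9]
gripper_width: 0.0523
grip_force: 63.9
```

>>> {"method": "send_rows", "body": {"rows": [[6.4, -18.9, 0, 0, 0, 0.0448, 0.6], [5.6, -19.2, 0, 0, 0, 0.0448, 0.6], [4.7, -19.4, 0, 0, 0, 0.0448, 0.6], [3.9, -19.6, 0, 0, 0, 0.0448, 0.6], [3, -19.8, 0, 0, 0, 0.0448, 0.6], [2.1, -19.9, 0, 0, 0, 0.0448, 0.6], [1.2, -20, 0, 0, 0, 0.0448, 0.6], [0.3, -20, 0, 0, 0, 0.0448, 0.6], [-0.6, -20, 0, 0, 0, 0.0448, 0.6], [-1.5, -19.9, 0, 0, 0, 0.0448, 0.6], [-2.4, -19.9, 0, 0, 0, 0.0448, 0.6], [-3.3, -19.7, 0, 0, 0, 0.0448, 0.6]]}}

```text
time: 7.98
ee_pos: [0.3762, 0.0207, 0.0044]
orientation: [179.9, -0.2, -12.1]
force: [0.5, -5.3, 5.0]
gripper_width: 0.0524
grip_force: 64.0
```

>>> {"method": "send_rows", "body": {"rows": [[0, 0, 0, 0, 0, 0, 0.6], [0, 0, 0, 0, 0, 0, 0.6], [0, 0, 0, 0, 0, 0, 0.6]]}}

```text
time: 8.23
ee_pos: [0.3757, 0.0221, 0.0044]
orientation: [-179.9, -0.1, -12.0]
force: [-0.4, 8.0, 12.9]
gripper_width: 0.0524
grip_force: 64.8
```

```bash
python3 - <<'E'
from h import *
a=save("wrist","w3")
s=ctrl.state();print(s["time"],s["ee_pos"],s["orientation"],s["force"],s["gripper_width"])
Z=dict(back=.009,fence=.013,jaw=.0205)
for n in Z:
  for r in optics.tip_of("wrist",n)[:1]: print(n,r["score"],r["uv"],onz("wrist",r["uv"],Z[n]))
for r in optics.outline_of("wrist","slab")[:2]:
    m=r["pixels"].astype(np.uint8);c=max(cv2.findContours(m,0,2)[0],key=cv2.contourArea)
    g=np.array([onz("wrist",q[0].astype(float),.02)[:2] for q in c],np.float32)
    print(r["score"],r["box"],a[m>0].mean(0),cv2.minAreaRect(g*1000))
E
```

```text
8.2833 [0.37570324 0.0220083  0.00443667] [-1.79898526e+02 -1.36028131e-01 -1.19973504e+01] [-0.07922571  9.62406906 12.46580619] 0.05217842933075181
0.97 [315.5, 260.2, 166.2, 318.3] [219.20251125 211.6149263  210.20072381] ((396.97869873046875, 17.323698043823242), (53.25218200683594, 128.99267578125), 78.17884063720703)
```

View pics/w3.png

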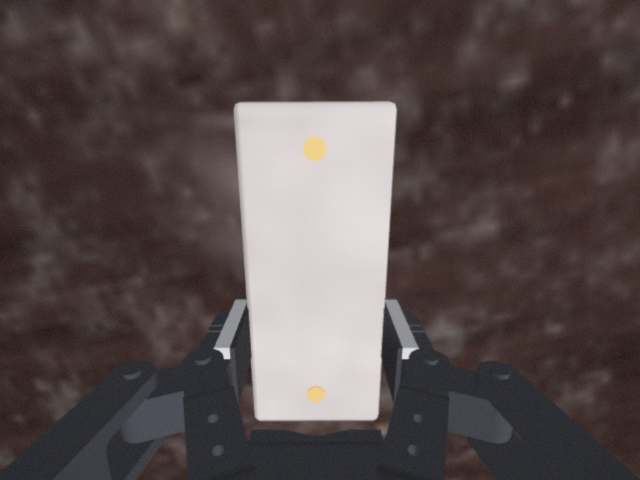

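The slab is held square in the gripper: the pads are at rows 300-355 and the long axis lines up with the tool. Next, slide it to the bay mouth, then in.

>>> {"method": "send_rows", "body": {"rows": [[4, -8, 0, 0, 0, 0, 0.6], [7, -15, 0, 0, 0, 0, 0.6], [7, -15, 0, 0, 0, 0, 0.6], [7, -15, 0, 0, 0, 0, 0.6], [7, -15, 0, 0, 0, 0, 0.6], [7, -15, 0, 0, 0, 0, 0.6], [7, -15, 0, 0, 0, 0, 0.6], [7, -15, 0, 0, 0, 0, 0.6], [3, -2, 0, 0, 0, 0, 0.6], [0, 0, 0, 0, 0, 0, 0.6], [0, 0, 0, 0, 0, 0, 0.6]]}}

```text
time: 9.4
ee_pos: [0.4541, 0.1226, 0.0045]
orientation: [-179.9, -0.1, -12.0]
force: [-1.2, 5.9, 10.1]
gripper_width: 0.0523
grip_force: 64.9
```

>>> {"method": "send_rows", "body": {"rows": [[5, 0, 0, 0, 0, 0, 0.6], [8, 0, 0, 0, 0, 0, 0.6], [8, 0, 0, 0, 0, 0, 0.6], [8, 0, 0, 0, 0, 0, 0.6], [8, 0, 0, 0, 0, 0, 0.6], [6, 0, 0, 0, 0, 0, 0.6], [4, 0, 0, 0, 0, 0, 0.6], [2, 0, 0, 0, 0, 0, 0.6], [0, 0, 0, 0, 0, 0, 0.6], [0, 0, 0, 0, 0, 0, 0.6]]}}

```text
time: 10.23
ee_pos: [0.4974, 0.1126, 0.0044]
orientation: [180.0, 0.5, -12.0]
force: [-18.8, 3.6, 28.6]
gripper_width: 0.0525
grip_force: 67.0
```

```bash
cat > fx.py <<'E'
from h import *
O=np.array([.6109,.0407]);n=np.array([.97827,-.20734]);t=np.array([.20734,.97827])
def st():
    s=ctrl.state();p=s["ee_pos"];d=p[:2]-O;f=s["force"]
    print("t",round(s["time"],2),"fix mm",np.round([d@n*1000,d@t*1000,p[2]*1000],1),"rpy",np.round(s["orientation"],2),"F n,t,z",np.round([f[:2]@n,f[:2]@t,f[2]],1),"w",round(s["gripper_width"]*1000,1),"g",round(s["grip_force"],1))
E
python3 -c "
from fx import *
st();a=save('wrist','w4')
for r in optics.outline_of('wrist','slab')[:2]:
    m=r['pixels'].astype(np.uint8);c=max(cv2.findContours(m,0,2)[0],key=cv2.contourArea)
    g=np.array([onz('wrist',q[0].astype(float),.02)[:2] for q in c],np.float32)
    q=cv2.minAreaRect(g*1000);d=np.array(q[0])/1000-O;print(r['score'],q,d@n,d@t)
for k in ('fence','back','jaw'):
  for r in optics.tip_of('wrist',k)[:1]:
    d=onz('wrist',r['uv'],dict(back=.009,fence=.013,jaw=.0205)[k])[:2]-O;print(k,r['score'],d@n*1000,d@t*1000)
"
```

```text
t 10.23 fix mm [-126.    46.8    4.4] rpy [179.97   0.46 -11.98] F n,t,z [-19.1  -0.3  28.6] w 52.5 g 67.0
0.71 ((518.4769897460938, 108.10232543945312), (53.34165954589844, 129.3118133544922), 78.32405090332031) -0.10438985639770502 0.046774685961608886
0.55 ((566.7542114257812, 27.823261260986328), (55.196353912353516, 56.802330017089844), 77.50961303710938) -0.040516637578353935 -0.02175011500919343
fence 0.81 -47.997390879272025 81.71791201876427
back 0.85 -31.358881731573458 -1.0261599611587173
jaw 0.94 -50.9174758698052 -14.966458553454954
```

View pics/w4.png

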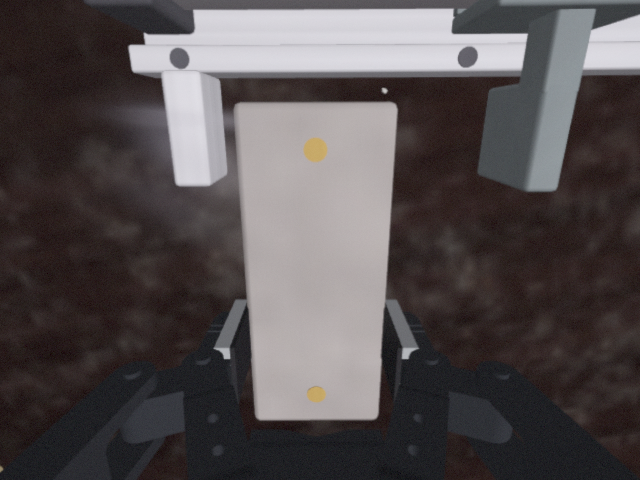

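The rear of the slab (row 100) is still about 8 mm short of the strip (row 75). It sits midway between the fence (left) and the jaw (right). The tool is pressing down with 28 N, so I'll ease that by 1 mm.

>>> {"method": "send_rows", "body": {"rows": [[0, 0, -0.5, 0, 0, 0, 0.6], [0, 0, -0.5, 0, 0, 0, 0.6], [0, 0, 0, 0, 0, 0, 0.6]]}}

```text
time: 10.73
ee_pos: [0.5001, 0.1118, 0.0045]
orientation: [180.0, 0.1, -12.0]
force: [-5.6, 1.9, 7.5]
gripper_width: 0.0524
grip_force: 64.6
```

```bash
python3 -c "
from fx import *
st()"
```

```text
t 10.73 fix mm [-123.2   46.5    4.5] rpy [ 1.800e+02  1.000e-01 -1.201e+01] F n,t,z [-5.9  0.7  7.5] w 52.4 g 64.6
```

>>> {"method": "send_rows", "body": {"rows": [[1, -1.5, -0.1, 0, 0, 0, 0.6], [1.5, -2, 0, 0, 0, 0, 0.6], [1.5, -2, -0.1, 0, 0, 0, 0.6], [1, -1.5, 0, 0, 0, 0, 0.6], [0, 0, 0, 0, 0, 0, 0.6], [0, 0, 0, 0, 0, 0, 0.6]]}}

```text
time: 11.23
ee_pos: [0.5071, 0.1168, 0.0045]
orientation: [179.9, 0.1, -12.0]
force: [-4.0, -3.3, 6.7]
gripper_width: 0.0523
grip_force: 64.3
```

```bash
python3 -c "
from fx import *
st()"
```

```text
t 11.23 fix mm [-117.3   52.9    4.5] rpy [ 1.7995e+02  6.0000e-02 -1.2030e+01] F n,t,z [-3.2 -4.   6.7] w 52.3 g 64.3
```

>>> {"method": "send_rows", "body": {"rows": [[0.7, 0, 0, 0, 0, 0, 0.6], [0.7, 0, 0, 0, 0, 0, 0.6], [0.6, 0, 0, 0, 0, 0, 0.6], [0, -0.5, 0, 0, 0, 0, 0.6], [0, -0.5, 0, 0, 0, 0, 0.6], [0, -0.5, 0, 0, 0, 0, 0.6], [0, -0.5, 0, 0, 0, 0, 0.6], [0, -0.5, 0, 0, 0, 0, 0.6], [0, 0, 0, 0, 0, 0, 0.6], [0, 0, 0, 0, 0, 0, 0.6]]}}

```text
time: 12.07
ee_pos: [0.5071, 0.117, 0.0044]
orientation: [179.7, 0.4, -12.0]
force: [-14.9, -13.0, 17.4]
gripper_width: 0.0525
grip_force: 65.6
```

```bash
python3 -c "
from fx import *
st()"
```

```text
t 12.07 fix mm [-117.3   53.1    4.4] rpy [179.72   0.35 -12.  ] F n,t,z [-11.9 -15.8  17.4] w 52.5 g 65.6
```

>>> {"method": "send_rows", "body": {"rows": [[0, 0, -0.5, 0, 0, 0, 0.6], [0, 0, -0.3, 0, 0, 0, 0.6], [0, 0, 0, 0, 0, 0, 0.6], [0, 0, 0, 0, 0, 0, 0.6]]}}

```text
time: 12.4
ee_pos: [0.5073, 0.1178, 0.0045]
orientation: [179.8, 0.3, -12.0]
force: [-10.3, -8.9, 8.3]
gripper_width: 0.0523
grip_force: 64.6
```

```bash
python3 -c "
from fx import *
st();a=save('wrist','w5')
for r in optics.outline_of('wrist','slab')[:1]:
    m=r['pixels'].astype(np.uint8);c=max(cv2.findContours(m,0,2)[0],key=cv2.contourArea)
    g=np.array([onz('wrist',q[0].astype(float),.02)[:2] for q in c],np.float32)
    q=cv2.minAreaRect(g*1000);d=np.array(q[0])/1000-O;print(r['score'],q,d@n,d@t)
cv2.imwrite('pics/w5c.png',cv2.resize(a[0:220,130:430,::-1],None,fx=2.6,fy=2.6))
"
```

```text
t 12.4 fix mm [-117.3   54.     4.5] rpy [179.81   0.32 -12.05] F n,t,z [ -8.2 -10.8   8.3] w 52.3 g 64.6
0.75 ((528.5875244140625, 113.23822784423828), (53.81147384643555, 129.5769805908203), 77.79495239257812) -0.0955639016526794 0.05389530346519472
```

View pics/w5c.png

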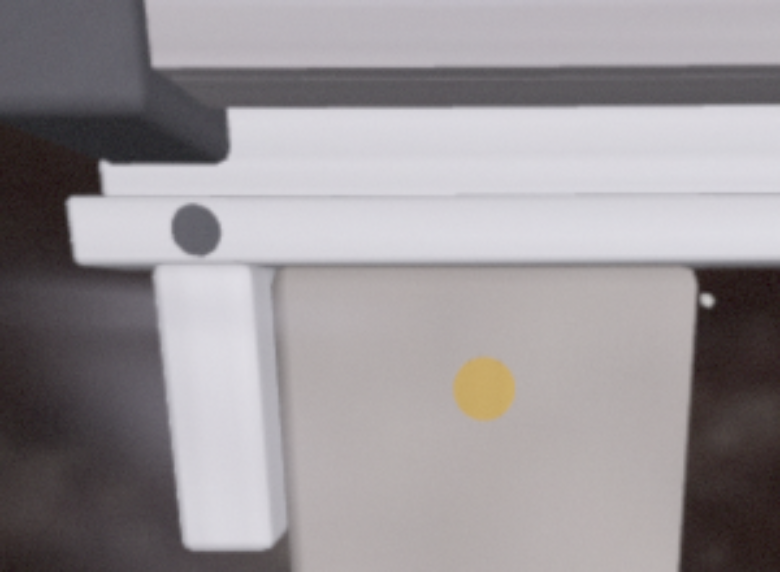

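The slab's rear edge (crop row 268) touches the strip and is parallel to it. About 1 mm remains to the fence (crop column 285).

>>> {"method": "send_rows", "body": {"rows": [[0, -0.5, -0.2, 0, 0, 0, 0.6], [0, -0.5, -0.2, 0, 0, 0, 0.6], [0, -0.5, 0, 0, 0, 0, 0.6], [0, -0.5, -0.1, 0, 0, 0, 0.6], [0, 0, 0, 0, 0, 0, 0.6], [0, 0, 0, 0, 0, 0, 0.6]]}}

```text
time: 13.0
ee_pos: [0.5074, 0.1185, 0.0045]
orientation: [179.7, 0.4, -12.1]
force: [-9.5, -15.2, 4.9]
gripper_width: 0.0522
grip_force: 64.3
```

```bash
python3 -c "
from fx import *
st()"
```

```text
t 13.0 fix mm [-117.4   54.7    4.5] rpy [179.7    0.36 -12.07] F n,t,z [ -6.2 -16.9   4.9] w 52.2 g 64.3
```

The slab now touches both faces. Release it and rise.

>>> {"method": "send_rows", "body": {"rows": [[0, 0, 0, 0, 0, 0, 0.4], [0, 0, 0, 0, 0, 0, 0.2], [0, 0, 0, 0, 0, 0, 0], [0, 0, 0, 0, 0, 0, 0], [0, 0, 0, 0, 0, 0, 0], [0, 0, 0, 0, 0, 0, 0]]}}

```text
time: 13.5
ee_pos: [0.5109, 0.1215, 0.0059]
orientation: [-180.0, -0.0, -12.0]
force: [0.5, 0.3, -0.8]
gripper_width: 0.0852
grip_force: 0.0
```

>>> {"method": "send_rows", "body": {"rows": [[0, 0, -12, 0, 0, 0, 0], [0, 0, -24, 0, 0, 0, 0], [0, 0, -30, 0, 0, 0, 0], [0, 0, -30, 0, 0, 0, 0], [0, 0, -30, 0, 0, 0, 0], [0, 0, -30, 0, 0, 0, 0], [0, 0, -30, 0, 0, 0, 0], [0, 0, -20, 0, 0, 0, 0], [0, 0, -10, 0, 0, 0, 0], [0, 0, 0, 0, 0, 0, 0], [0, 0, 0, 0, 0, 0, 0], [0, 0, 0, 0, 0, 0, 0]]}}

```text
time: 14.5
ee_pos: [0.5094, 0.1213, 0.2201]
orientation: [180.0, 0.2, -12.0]
force: [-0.5, -0.3, -0.0]
gripper_width: 0.0852
grip_force: 0.0
```

```bash
python3 -c "
from fx import *
st();a=save('wrist','w6')
for r in optics.outline_of('wrist','slab')[:2]:
    m=r['pixels'].astype(np.uint8);c=max(cv2.findContours(m,0,2)[0],key=cv2.contourArea)
    g=np.array([onz('wrist',q[0].astype(float),.02)[:2] for q in c],np.float32)
    q=cv2.minAreaRect(g*1000);d=np.array(q[0])/1000-O;print(r['score'],r['box'],q,d@n,d@t)
for k,z in dict(fence=.013,jaw=.0205,knob=.066,back=.009).items():
  for r in optics.tip_of('wrist',k)[:1]:
    p=onz('wrist',r['uv'],z);d=p[:2]-O;print(k,r['score'],r['uv'],p,d@n*1000,d@t*1000)
cv2.imwrite('pics/w6c.png',cv2.resize(a[0:300,130:530,::-1],None,fx=2,fy=2))
"
```

```text
t 14.5 fix mm [-116.    57.8  220.1] rpy [ 1.7997e+02  1.6000e-01 -1.2020e+01] F n,t,z [-0.4 -0.4 -0. ] w 85.2 g 0.0
0.96 [321.4, 183.4, 61.8, 137.4] ((528.0775146484375, 113.90505981445312), (53.91645812988281, 130.15199279785156), 77.72032928466797) -0.0962010898468017 0.05444189975189209
0.96 [608.1, 65.4, 63.7, 129.8] ((574.5020751953125, -153.84152221679688), (53.77899169921875, 98.11666870117188), 80.58358764648438) 0.004729241317749017 -0.1978608806680298
fence 0.83 [288.6, 135.5] [0.5788223  0.13152598 0.013     ] -50.212506865875625 82.20134191626401
jaw 0.68 [397.5, 139.1] [0.5559175  0.03615551 0.0205    ] -52.84547854543046 -15.845808260568361
knob 0.87 [417.5, 67.5] [0.60771487 0.02385473 0.066     ] 0.3767848208571451 -17.13962996133304
back 0.85 [379.1, 114.8] [0.57998088 0.04717493 0.009     ] -31.589758454638364 -0.0765424328441882
```

View pics/w6c.png

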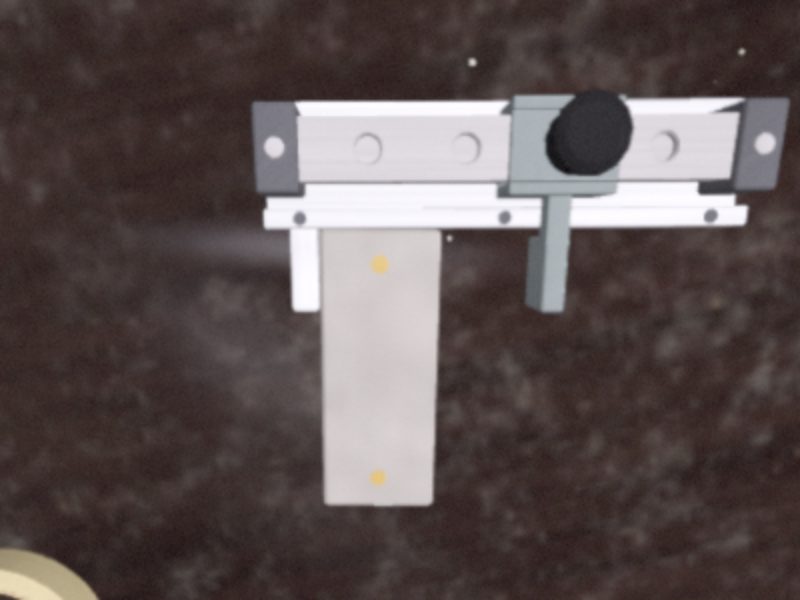

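View: the slab sits square in the bay, its rear edge on the strip and left edge on the fence (crop column 322). The knob is at crop (590,133), about (0.607,0.022) in the world. Now to the knob.

>>> {"method": "send_rows", "body": {"rows": [[8, 5.6, 4, 0, 0, 0, 0], [18, 12, 12, 0, 0, 0, 0], [18, 12, 12, 0, 0, 0, 0], [18, 12, 12, 0, 0, 0, 0], [18, 12, 12, 0, 0, 0, 0], [18, 12, 12, 0, 0, 0, 0], [18, 11, 12, 0, 0, 0, 0], [0, 0, 8, 0, 0, 0, 0], [0, 0, 0, 0, 0, 0, 0], [0, 0, 0, 0, 0, 0, 0], [0, 0, 0, 0, 0, 0, 0]]}}

```text
time: 15.72
ee_pos: [0.6077, 0.0227, 0.1381]
orientation: [-180.0, 0.0, -12.0]
force: [0.3, 0.6, 0.6]
gripper_width: 0.0851
grip_force: 0.0
```

```bash
python3 -c "
from fx import *
st()
optics.get_image('side');optics.get_image('scene')
for c in('side','scene'):
  for r in optics.tip_of(c,'knob')[:1]:
    p=onz(c,r['uv'],.066);d=p[:2]-O;print(c,r['score'],d@n*1000,d@t*1000)"
```

```text
t 15.72 fix mm [  0.7 -18.3 138.1] rpy [-1.7999e+02  1.0000e-02 -1.1990e+01] F n,t,z [0.2 0.7 0.6] w 85.1 g 0.0
side 0.49 8.229496313824608 -18.525615172853573
scene 0.4 1.589123386149476 -25.892457145603633
```

>>> {"method": "send_rows", "body": {"rows": [[0, 0.4, 8, 0, 0, 0, 0], [0, 0.4, 18, 0, 0, 0, 0], [0, 0, 20, 0, 0, 0, 0], [0, 0, 20, 0, 0, 0, 0], [0, 0, 14, 0, 0, 0, 0], [0, 0, 8, 0, 0, 0, 0], [0, 0, 4, 0, 0, 0, 0], [0, 0, 0, 0, 0, 0, 0], [0, 0, 0, 0, 0, 0, 0], [0, 0, 0, 0, 0, 0, 0]]}}

```text
time: 16.75
ee_pos: [0.6089, 0.0213, 0.047]
orientation: [-180.0, -0.1, -12.0]
force: [-0.3, 0.1, 0.2]
gripper_width: 0.0852
grip_force: 0.0
```

>>> {"method": "send_rows", "body": {"rows": [[0, 0, 0, 0, 0, 0, 0.3], [0, 0, 0, 0, 0, 0, 0.5], [0, 0, 0, 0, 0, 0, 0.7], [0, 0, 0, 0, 0, 0, 0.9], [0, 0, 0, 0, 0, 0, 0.9], [0, 0, 0, 0, 0, 0, 0.9], [0, 0, 0, 0, 0, 0, 0.9]]}}

```text
time: 17.33
ee_pos: [0.608, 0.0214, 0.0462]
orientation: [180.0, -0.0, -12.0]
force: [-2.2, -0.4, 5.0]
gripper_width: 0.0251
grip_force: 58.5
```

```bash
python3 -c "
from fx import *
st();print(ctrl.state()['torque'])"
```

```text
t 17.33 fix mm [  1.2 -19.5  46.2] rpy [ 1.800e+02 -1.000e-02 -1.202e+01] F n,t,z [-2.1 -0.9  5. ] w 25.1 g 58.5
[0.05437938 0.22297404 0.05544006]
```

>>> {"method": "send_rows", "body": {"rows": [[0, 0, -2, 0, 0, 0, 0.9], [0, 0, -3, 0, 0, 0, 0.9], [0, 0, -4, 0, 0, 0, 0.9], [0, 0, -4, 0, 0, 0, 0.9], [0, 0, -2.5, 0, 0, 0, 0.9], [0, 0, 0, 0, 0, 0, 0.9], [0, 0, 0, 0, 0, 0, 0.9]]}}

```text
time: 17.92
ee_pos: [0.6078, 0.0214, 0.0612]
orientation: [-180.0, -0.0, -12.0]
force: [4.8, -0.9, -8.3]
gripper_width: 0.025
grip_force: 59.2
```

```bash
python3 -c "
from fx import *
st()"
```

```text
t 17.92 fix mm [  1.  -19.5  61.2] rpy [-1.800e+02 -1.000e-02 -1.202e+01] F n,t,z [ 4.9  0.1 -8.3] w 25.0 g 59.2
```

The plunger is lifted 15 mm, and the downward force matches the spring. Now slide the jaw 40 mm towards the fence.

>>> {"method": "send_rows", "body": {"rows": [[0, -2, 0, 0, 0, 0, 0.9], [0, -4, 0, 0, 0, 0, 0.9], [0, -5, 0, 0, 0, 0, 0.9], [0, -5, 0, 0, 0, 0, 0.9], [0, -5, 0, 0, 0, 0, 0.9], [0, -5, 0, 0, 0, 0, 0.9], [0, -5, 0, 0, 0, 0, 0.9], [0, -4, 0, 0, 0, 0, 0.9], [0, -3, 0, 0, 0, 0, 0.9], [0, -1.5, 0, 0, 0, 0, 0.9], [0, 0, 0, 0, 0, 0, 0.9], [0, 0, 0, 0, 0, 0, 0.9]]}}

```text
time: 18.92
ee_pos: [0.616, 0.0607, 0.0613]
orientation: [-179.9, 0.0, -12.0]
force: [2.6, 2.2, -7.9]
gripper_width: 0.0246
grip_force: 59.3
```

```bash
python3 -c "
from fx import *
st()"
```

```text
t 18.92 fix mm [ 0.9 20.7 61.3] rpy [-1.7994e+02  1.0000e-02 -1.2020e+01] F n,t,z [ 2.1  2.6 -7.9] w 24.6 g 59.3
```

>>> {"method": "send_rows", "body": {"rows": [[0, 0, 2, 0, 0, 0, 0.9], [0, 0, 3, 0, 0, 0, 0.9], [0, 0, 3, 0, 0, 0, 0.9], [0, 0, 3, 0, 0, 0, 0.9], [0, 0, 2, 0, 0, 0, 0.9], [0, 0, 1, 0, 0, 0, 0.9], [0, 0, 1, 0, 0, 0, 0.9], [0, 0, 0.5, 0, 0, 0, 0.9], [0, 0, 0, 0, 0, 0, 0.9], [0, 0, 0, 0, 0, 0, 0.9], [0, 0, 0, 0, 0, 0, 0.9]]}}

```text
time: 19.83
ee_pos: [0.6161, 0.06, 0.0463]
orientation: [180.0, -0.0, -12.0]
force: [-2.3, 2.1, 1.3]
gripper_width: 0.025
grip_force: 59.7
```

```bash
python3 -c "
from fx import *
st()"
```

```text
t 19.83 fix mm [ 1.  20.  46.3] rpy [180.    -0.   -12.02] F n,t,z [-2.7  1.6  1.3] w 25.0 g 59.7
```

The z height is back to home (46.3 vs 46.2), so the pin is in. A small push down to seat it, then a numeric check.

>>> {"method": "send_rows", "body": {"rows": [[0, 0, 0.5, 0, 0, 0, 0.9], [0, 0, 0.5, 0, 0, 0, 0.9], [0, 0, 0, 0, 0, 0, 0.9], [0, 0, 0, 0, 0, 0, 0.9], [0, 0, 0, 0, 0, 0, 0.9]]}}

```text
time: 20.25
ee_pos: [0.6162, 0.06, 0.0462]
orientation: [180.0, -0.0, -12.0]
force: [-6.4, 1.6, 9.3]
gripper_width: 0.0246
grip_force: 60.1
```

```bash
python3 -c "
from fx import *
st()
for c in('side','scene'):
  a=optics.get_image(c)
  for r in optics.outline_of(c,'slab')[:4]:
    m=r['pixels'].astype(np.uint8);k=max(cv2.findContours(m,0,2)[0],key=cv2.contourArea)
    g=np.array([onz(c,q[0].astype(float),.02)[:2] for q in k],np.float32)
    q=cv2.minAreaRect(g*1000);d=np.array(q[0])/1000-O;print(c,r['score'],a[m>0].mean(0).round(),q,(d@n*1000).round(1),(d@t*1000).round(1))
st()"
```

```text
t 20.25 fix mm [ 1.2 20.  46.2] rpy [ 1.7999e+02 -1.0000e-02 -1.2010e+01] F n,t,z [-6.6  0.3  9.3] w 24.6 g 60.1
side 0.7 [ 35. 113. 235.] ((589.26904296875, -160.44476318359375), (65.77641296386719, 137.6251220703125), 80.90911865234375) 20.5 -201.3
side 0.67 [229. 220. 215.] ((527.90380859375, 120.71424865722656), (66.26747131347656, 141.08531188964844), 75.8580093383789) -97.8 61.1
scene 0.76 [159.  75. 208.] ((438.9248046875, -609.39892578125), (50.75886917114258, 145.95013427734375), 31.0049991607666) -33.4 -671.6
scene 0.69 [225. 218. 217.] ((524.3807373046875, 117.8333740234375), (60.767822265625, 143.11846923828125), 76.6151351928711) -100.6 57.5
scene 0.56 [147.  70. 193.] ((372.1387939453125, -454.58673095703125), (125.82025146484375, 72.41378784179688), 34.432029724121094) -130.9 -534.0
t 20.45 fix mm [ 1.2 20.  46.2] rpy [ 1.7999e+02 -1.0000e-02 -1.2010e+01] F n,t,z [-6.2  1.   8.6] w 24.8 g 60.1
```

The pin is on a hard stop at home height and the slab hasn't moved. Handing in.

```bash
python3 -c "
from rig import ctrl
print(ctrl.job_done())"
```

```text
the job is handed in; nothing more can be done
None
```

I slid the grey slab into the bay against the back strip and fence, moved the jaw one hole towards the fence, and handed in at about 20 s with the pin home and the knob still gripped. By my measurements the slab sits within about 1 mm of both faces, but I had no pictures left to view after the jaw closed, so that rests on force, position and camera readings.

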